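# Get the sample pot out from behind the bottles and onto the balance

## Robot

A 6-joint arm with a two-finger parallel gripper is mounted at the origin on the work surface. World frame = base frame: x ahead of the robot, y to its left, z up, the work surface at z = 0. Lengths are in mm, angles in degrees, forces in N, time in s.
With the tool pointing down it reaches from about 300 to 850 mm from the base axis. Payload 4.2 kg.
Tool frame: the origin (TCP) lies between the finger pads; the fingertips stand 14 mm ahead of it and the grasp point (between the pads) lies 5 mm behind it; z points along the fingers, y is the line along which they close (so a half turn about z gives the same grasp; the last joint's range is limited). The gripper opens to 91 mm and grips with 3 to 60 N. Pads are 32 mm wide; open, the fingers measure 118 mm over their backs; the gripper's body (76 mm by 178 mm) begins 60 mm behind the grasp point.
Start: joints at [-69.614, 18.312, 89.639, -0, 72.044, -1.146], TCP at [211.039, -534.89, 199.576] pointing down, gripper open.
Joint ranges: [-177.97, 177.97], [-48.28, 115.42], [12.27, 149.76], [-77.06, 257.06], [2.81, 150.46], [-146.56, 146.56]. Speed limits (degrees/s): [147.25, 147.25, 180, 180, 180, 180].

## Interface

Orientations are given as [roll, pitch, yaw] about the fixed x, y, z axes, in that order (R = Rz(yaw) Ry(pitch) Rx(roll)).
In Python, from workcell import * gives the robot as it stands. The module is installed in compiled form; this text tells all that it offers.
- The arm moves only by the tool send_rows, never from a script. Its argument "deltas" is a list of rows, each a list of 2 entries, a list of its own where there are three numbers: the shift along the tool's x, y, z normalised to -1 to 1, where 1 is 0.5 m, then the turn, a rotation vector about the tool's x, y, z normalised to -1 to 1, where 1 is 0.5 rad. A call has 1 to 10 rows; each row shifts and turns the commanded pose from where the row before left it, along the tool's axes as they then stand; what a row does not reach is not made up. A row lasts 1/10 s, in which the tool goes at most 50 mm and 8.59 degrees, less where a joint would pass 70% of its speed; a pose out of reach is approached as far as the arm can. A call with a number of a shift or a turn outside -1 to 1 is refused whole. A call with a gripper value outside its range is refused whole. "grip" is the closure, from 0 (fully open) to 1 (shut), set as the call begins (left out, the last holds). The fingers move at their own pace and stop on an object; "grip_force" is the grip in N (left out, the last holds). Time passes only in rows, so rows that do not move let the fingers close. It gives the time, the measured TCP pose, the force, the opening and the grip force at its end, in the units of the state.
- state(): the state, without advancing time (a new reading comes with each control period).
- grab_frame(name): name is "side" or "top" or "wrist"; returns the picture (480x640x3 uint8, red, green, blue); there is no depth.
- calibration(name): a dict with "mtx" (3x3 intrinsics, pixels), "R" (3x3) and "t" (3): a world point X has camera coordinates R X + t. Camera axes: x right, y down, z forward; pixel columns grow to the right and rows downward; lengths in mm; the calibration is good to about 2 mm. A picture is of the moment at which its call begins: read the wrist's pose just before it. calibration takes no time and is no camera call; for the wrist camera it gives the pose at the moment of the call.
- job_done(): hands the job in; it is judged then, once.
Trained networks look in the newest picture that a camera, given by its name, has taken for a name from the list of things; names that differ only in an ending like _2 or _b are one class to them, and where a whole thing is asked for, a point or a joint stands for the part that bears it (a point fixed in the world has none). Each returns a list of dicts, best first, with "p" (0 to 1); they miss things now and then, are a little off and sometimes report something else, mostly with a low value. They report only what shows in the picture. A call takes as long as a camera call. They do not tell look-alikes from the thing itself.
- trace(camera, label): "pixels" (480x640 bool, what is visible of it) and "bbox" ([left, top, width, height] in pixels, round what is visible of it).
The state is a dict: "time_s": time; "qpos": joint angles; "qvel": joint speeds; "effort": joint torques, N m; "ee_pos": TCP position; "ee_rot": TCP orientation; "force": force on the tool from outside, world axes, zero at the start; "torque": the same for the moment, N m; "gripper_width": finger opening in mm; "gripper_force": force on a finger pad.
Only numpy, scipy, OpenCV 4.12 (cv2) and the standard library are available. Lean on these libraries where they do the work, as an engineer would, in place of code of your own. Each camera call takes 0.05 s, during which the arm holds its last target. There are 200 camera calls.

## Task

The small sample pot is boxed in by three tall bottles in the divided caddy. Stand all three bottles on the steel tray first, then take the pot out and set it in the middle of the balance pan, and after that put each bottle back in the caddy cell it came from. Keep the bottles and the pot upright, and leave the tape roll and the little jar in their cells.

Things in the scene. Friction and masses are not known exactly. Their poses are not given: they have to be found in the camera images.
- caddy: Grey divided caddy, fixed, 153 (x) by 204 mm (y), floor 4, walls 30 mm high. Origin: centre of underside; -x (front) faces roughly the robot. Bottle cells 72 by 72 mm inside, centred at (x, y) = (37.5, 63), (37.5, -63), (-37.5, 0) mm, each with one bottle within 3 mm of centre; pot cell 48 by 48 at (25.5, 0), solid rim-high block behind it; corner cells 72 by 60 at (-37.5, 69), (-37.5, -69).
- screw_bottle: Round white plastic bottle with paper label and plain ribbed grey screw cap, about 0.24 kg. Body 56 mm in diameter, straight up to 112 mm, then a shoulder; cap 35 mm in diameter from 120 to 138 mm (full height). Origin: centre of its underside; z up. Starts in one of the bottle cells (which one varies), its underside 4 mm over the bench.
- pump_bottle: Round white plastic pump dispenser with paper label, about 0.26 kg. Body 56 mm in diameter, straight up to 114 mm, then a shoulder, a 25 mm collar from 120 to 131 mm and a pump head up to 146 mm (full height); its short nozzle points along +x, 26 mm from the axis, so within the body's outline. Origin: centre of its underside; z up. Starts in one of the bottle cells, any yaw.
- square_bottle: Square white plastic bottle with wide ribbed grey screw cap, about 0.27 kg. Body 54 by 54 mm (faces across its x and y), straight up to 104 mm; cap 39 mm in diameter from 110 to 128 mm (full height). Origin: centre of its underside; z up. Starts in one of the bottle cells, faces within 6 degrees of the cell walls; it goes back so too, since its diagonal does not fit the cell.
- pot: Small white lidded sample pot, about 60 g. Body tapering from 37 mm in diameter at the foot to 40 mm; ribbed screw lid 42 mm in diameter from 46 to 60 mm (full height). Origin: centre of its underside; z up. Starts in the caddy's pot cell, its underside 4 mm over the bench, so its lid stands 20 to 34 mm clear of the caddy's rim.
- tray: Shallow bright steel instrument tray, fixed to the bench, 280 mm (its x) by 135 mm (its y), wall 14 mm high, 2 mm thick, with a narrow rim; inner floor 276 by 131 mm, 2 mm over the bench. Empty at the start: the side area, with room for three bottles in a row along its x. Origin: centre of its underside; z up.
- balance: White bench balance, fixed. Origin: on the bench exactly under the centre of its round steel pan; z up. Pan 112 mm in diameter, flat, its top 58 mm over the bench. Housing 185 by 155 mm, from x = -122 to +62 mm, up to 47 mm high, display and keys on its -x side, which faces roughly the robot.
- tape_roll: Roll of white paper tape lying flat, 46 mm in diameter, 25 mm high, in a front corner cell of the caddy; to be left there. Origin: centre of its underside.
- small_jar: Squat amber glass jar with black lid, 39 mm in diameter, 34 mm high, in a front corner cell of the caddy; to be left there. Origin: centre of its underside.
Mind the look-alikes: they are no part of the job. Leave any green look-alike of the pot alone.

How it is judged (in metres and radians):
On the way, in this order (a step that is already met when the one before it is completed fails the run):
1. all three bottles stand on the steel tray, released, while the pot is still in its cell (x of screw_bottle in the frame of tray between -0.125 and 0.125 m and y of screw_bottle in the frame of tray between -0.055 and 0.055 m and z of screw_bottle in the frame of tray between -0.004 and 0.012 m and angle between each of screw_bottle, pump_bottle, square_bottle's own z axis and vertical below 0.12 rad and linear speed of each of screw_bottle, pump_bottle, square_bottle below 0.03 m/s and contact force between the fingers and screw_bottle below 0.3 N and x of pump_bottle in the frame of tray between -0.125 and 0.125 m and y of pump_bottle in the frame of tray between -0.055 and 0.055 m and z of pump_bottle in the frame of tray between -0.004 and 0.012 m and contact force between the fingers and pump_bottle below 0.3 N and x of square_bottle in the frame of tray between -0.125 and 0.125 m and y of square_bottle in the frame of tray between -0.055 and 0.055 m and z of square_bottle in the frame of tray between -0.004 and 0.012 m and contact force between the fingers and square_bottle below 0.3 N and distance of pot from where it was at the start of the episode below 0.02 m), for 0.2 s.
2. the pot stands in the middle of the balance pan, released, with the bottles still on the tray (horizontal distance between pot and balance below 0.015 m and z of pot in the frame of balance between 0.053 and 0.063 m and angle between each of pot, screw_bottle, pump_bottle, square_bottle's own z axis and vertical below 0.12 rad and linear speed of each of pot, screw_bottle, pump_bottle, square_bottle below 0.03 m/s and contact force between the fingers and pot below 0.3 N and x of screw_bottle in the frame of tray between -0.125 and 0.125 m and y of screw_bottle in the frame of tray between -0.055 and 0.055 m and z of screw_bottle in the frame of tray between -0.004 and 0.012 m and contact force between the fingers and screw_bottle below 0.3 N and x of pump_bottle in the frame of tray between -0.125 and 0.125 m and y of pump_bottle in the frame of tray between -0.055 and 0.055 m and z of pump_bottle in the frame of tray between -0.004 and 0.012 m and contact force between the fingers and pump_bottle below 0.3 N and x of square_bottle in the frame of tray between -0.125 and 0.125 m and y of square_bottle in the frame of tray between -0.055 and 0.055 m and z of square_bottle in the frame of tray between -0.004 and 0.012 m and contact force between the fingers and square_bottle below 0.3 N), for 0.2 s.
At the end, for the whole second after the job is handed in: The pot stands upright and released on the balance pan, within 15 mm of its centre; each bottle stands upright and released in the caddy within 15 mm of where it started; the tape roll and the little jar are within 25 mm of where they started (horizontal distance between pot and balance below 0.015 m and z of pot in the frame of balance between 0.053 and 0.063 m and angle between each of pot, screw_bottle, pump_bottle, square_bottle's own z axis and vertical below 0.12 rad and linear speed of each of pot, screw_bottle, pump_bottle, square_bottle below 0.03 m/s and contact force between the fingers and pot below 0.3 N and distance of each of screw_bottle, pump_bottle, square_bottle from where it was at the start of the episode below 0.015 m and contact force between the fingers and screw_bottle below 0.3 N and contact force between the fingers and pump_bottle below 0.3 N and contact force between the fingers and square_bottle below 0.3 N and distance of each of tape_roll, small_jar from where it was at the start of the episode below 0.025 m); the robot touches nothing.
It fails at once if a bottle or the pot is tipped by more than 30 degrees (angle between any of screw_bottle, pump_bottle, square_bottle, pot's own z axis and vertical above 0.52 rad).
It fails at once if the tape roll or the little jar is taken out of its cell or thrown about (distance of any of tape_roll, small_jar from where it was at the start of the episode above 0.04 m).
It also fails if it takes over 134 s, if anything falls off the work surface, if the arm or the gripper's body presses on something with over 40 N, if the wrist force passes 120 N, or if a joint passes its speed limit or range.

## Working session

There is one attempt and no reset: what is moved stays moved. The work goes in short steps, Python scripts to look and compute and a tool call to move; the robot and the scene stay as the last step left them, time stands still between calls to the robot, and variables do not carry over. Pictures are saved under pics/ and viewed, at most 14 in all, crops included, and the job is handed in when it is done.

Besides the shell and the picture viewer there is one more tool, called as name([rows], argument=value, ...), one row to a line, values as JSON. send_rows: Moves the arm, as the interface text tells. Scaled input: -1 to 1 covers 0.5 m each way for a shift and 0.5 rad each way for a turn. Its arguments: {"type":"object","properties":{"deltas":{"type":"array","items":{"type":"array"}},"grip":{"type":"number"},"grip_force":{"type":"number"}},"required":["deltas"]}

```bash
mkdir -p pics; cat > h.py <<'E'
from workcell import *
import numpy as np, cv2
E
python3 - <<'E'
from h import *
s=state();print(s['time_s'],s['ee_pos'],s['ee_rot'],s['force'],s['gripper_width'])
for n in ['side','top']:
    cv2.imwrite(f'pics/{n}0.png',grab_frame(n)[:,:,::-1])
    c=calibration(n);print(n,c['mtx'].round(1).tolist(),c['R'].round(3).tolist(),c['t'].round(1).tolist())
    for l in ['caddy','screw_bottle','pump_bottle','square_bottle','pot','tray','balance','tape_roll','small_jar']:
        print(l,[(round(d['p'],2),d['bbox']) for d in trace(n,l)][:3])
E
```

```text
0.0 [ 210.83578366 -534.3721914   198.71201014] [-1.79896630e+02 -7.62998078e-04  2.15316165e+01] [ 0.3073203   0.09381148 -0.70921678] 91.27468715277914
side [[523.8, 0.0, 310.2], [0.0, 523.8, 234.7], [0.0, 0.0, 1.0]] [[-0.899, -0.438, 0.002], [-0.26, 0.53, -0.808], [0.353, -0.726, -0.59]] [454.5, 197.3, 1072.1]
caddy [(0.61, [186.2, 309.0, 120.8, 100.5])]
screw_bottle [(0.86, [247.1, 302.1, 35.9, 68.0])]
pump_bottle [(0.97, [192.9, 305.9, 35.9, 70.8])]
square_bottle [(0.96, [228.4, 269.3, 38.1, 55.5])]
pot [(0.78, [224.9, 318.6, 22.4, 33.2]), (0.75, [174.5, 300.1, 27.1, 37.5])]
tray [(0.68, [229.2, 228.6, 140.9, 74.1])]
balance [(0.76, [328.3, 171.9, 84.1, 59.5])]
tape_roll [(0.53, [279.8, 315.5, 15.4, 26.1])]
small_jar [(0.75, [234.1, 368.0, 21.6, 25.8])]
top [[498.3, 0.0, 312.6], [0.0, 498.3, 236.3], [0.0, 0.0, 1.0]] [[-0.022, -1.0, 0.001], [-0.975, 0.022, -0.221], [0.221, -0.006, -0.975]] [-21.8, 522.0, 889.6]
caddy [(0.74, [82.5, 223.7, 113.9, 78.6])]
screw_bottle [(0.6, [104.6, 257.7, 50.1, 32.5]), (0.29, [163.5, 263.6, 27.6, 28.6])]
pump_bottle [(0.71, [72.9, 214.2, 53.6, 39.4])]
square_bottle [(0.57, [143.9, 218.6, 45.8, 37.6])]
pot [(0.97, [128.7, 177.7, 29.8, 23.5]), (0.96, [123.8, 231.4, 31.2, 26.9]), (0.43, [163.3, 268.8, 23.0, 22.3])]
tray [(0.79, [248.2, 171.2, 80.4, 147.4])]
balance [(0.88, [407.0, 210.3, 91.0, 106.4])]
tape_roll [(0.9, [162.7, 265.9, 27.8, 26.5]), (0.47, [404.8, 207.3, 92.4, 110.1])]
small_jar [(0.65, [89.8, 267.7, 21.4, 21.7]), (0.44, [104.3, 256.6, 50.8, 38.3])]
```

View pics/side0.png

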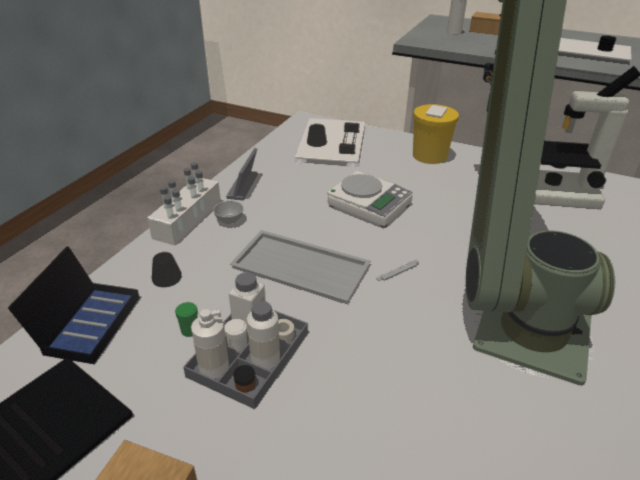

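View pics/top0.png

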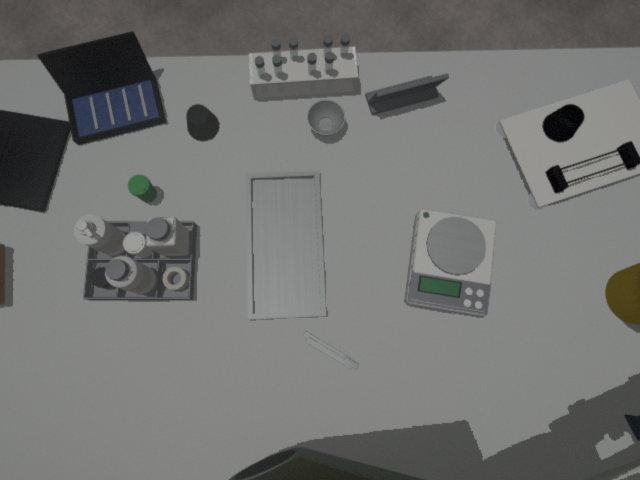

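```bash
cat >> h.py <<'E'
def ray(n,uv,z,c=None):
    c=c or calibration(n);R=c['R'];C=-R.T@c['t']
    d=R.T@np.linalg.inv(c['mtx'])@np.array([uv[0],uv[1],1.]);return (C+d*(z-C[2])/d[2]).round(1)
def proj(n,X,c=None):
    c=c or calibration(n);p=(c['R']@np.asarray(X,float).T).T+c['t'];p=p@c['mtx'].T;return p[:,:2]/p[:,2:]
E
python3 - <<'E'
from h import *
im=grab_frame('top')
def box(l,k=0):
    m=trace('top',l)[k]['pixels'].astype(np.uint8);p=cv2.findNonZero(m);return cv2.boxPoints(cv2.minAreaRect(p))
for l,z in [('tray',14),('caddy',30)]:
    b=box(l);w=np.array([ray('top',p,z) for p in b]);print(l,w[:,:2].tolist(),w.mean(0))
g=cv2.cvtColor(im,cv2.COLOR_RGB2GRAY)
print('pan',ray('top',(456.5,245.5),58))
for n,uv,z in [('pot',(134,242),64),('pump',(88,228),150),('screw',(119,268),142),('square',(159,229),132),('tape',(175,278),29)]: print(n,ray('top',uv,z))
print([ray('top',p,30) for p in [(86,300),(193,300),(197,222)]])
c=calibration('wrist');s=state();C=-c['R'].T@c['t'];print('wrist',C,s['ee_pos'],c['R'].round(2).tolist(),c['mtx'].tolist())
cv2.imwrite('pics/crop.png',cv2.resize(im[195:325,65:215,::-1],None,fx=4.5,fy=4.5,interpolation=cv2.INTER_CUBIC))
E
```

```text
Traceback (most recent call last):
IndexError: list index out of range
```

```bash
cat >> h.py <<'E'
def tr(n,l):
    for _ in range(5):
        r=trace(n,l)
        if r: return r
    return []
E
python3 - <<'E'
from h import *
im=grab_frame('top')
for l,z in [('tray',14),('caddy',30)]:
    r=tr('top',l)
    if r:
        b=cv2.boxPoints(cv2.minAreaRect(cv2.findNonZero(r[0]['pixels'].astype(np.uint8))));w=np.array([ray('top',p,z) for p in b]);print(l,w[:,:2].tolist(),w.mean(0))
print('pan',ray('top',(456.5,245.5),58))
for n,uv,z in [('pot',(134,242),64),('pump',(88,228),150),('screw',(119,268),142),('square',(159,229),132),('tape',(175,278),29)]: print(n,ray('top',uv,z))
print([ray('top',p,30) for p in [(86,300),(193,300),(197,222)]])
c=calibration('wrist');s=state();C=-c['R'].T@c['t'];print('wrist',C,s['ee_pos'],c['R'].round(2).tolist(),c['mtx'].tolist())
cv2.imwrite('pics/crop.png',cv2.resize(im[195:325,65:215,::-1],None,fx=4.5,fy=4.5,interpolation=cv2.INTER_CUBIC))
E
```

```text
tray [[667.5, 110.8], [672.3, -51.2], [372.8, -57.5], [368.8, 94.1]] [520.35  24.05  14.  ]
caddy [[570.9, 418.8], [565.9, 193.8], [406.4, 189.2], [411.3, 406.2]] [488.625 302.     30.   ]
pan [ 497.5 -305.8   58. ]
pot [516.6 303.4  64. ]
pump [523.9 352.8 150. ]
screw [454.4 298.2 142. ]
square [523.9 236.3 132. ]
tape [451.6 233.1  29. ]
[array([413. , 400.6,  30. ]), array([408.5, 196.9,  30. ]), array([561.8, 193.7,  30. ])]
wrist [ 277.87455573 -508.47142015  384.22183028] [ 211.03549749 -534.89436641  199.56297987] [[0.37, -0.93, -0.0], [-0.9, -0.36, 0.25], [-0.23, -0.09, -0.97]] [[402.4392025191796, 0.0, 320.1785336685416], [0.0, 402.4392025191796, 237.9698477922701], [0.0, 0.0, 1.0]]
```

View pics/crop.png

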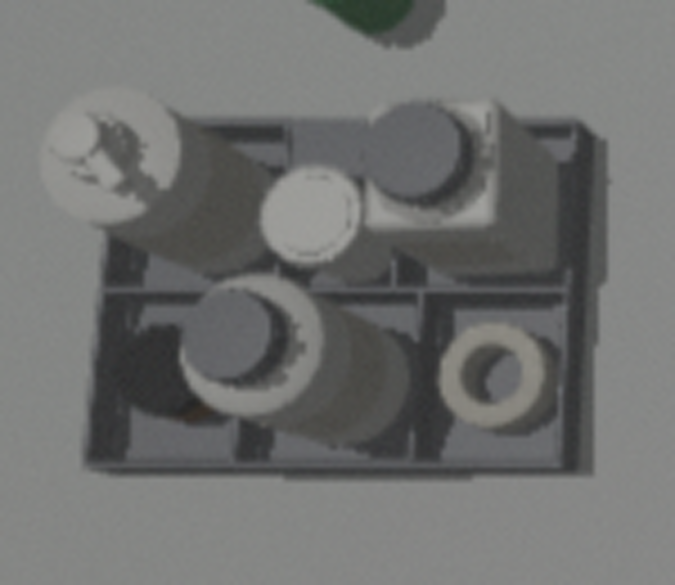

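send_rows([
  [[0, 0, -0.09], [0, 0, 0.2645]],
  [[0, 0, -0.09], [0, 0, 0.2645]],
  [[0, 0, -0.02], [0, 0, 0.2645]],
  [[0.028, -0.0934, 0], [0, 0, 0]],
  [[0.028, -0.0934, 0], [0, 0, 0]],
  [[0.028, -0.0934, 0], [0, 0, 0]],
  [[0.028, -0.0934, 0], [0, 0, 0]],
  [[0.028, -0.0934, 0], [0, 0, 0]],
  [[0.028, -0.0934, 0], [0, 0, 0]],
  [[0.028, -0.0934, 0], [0, 0, 0]],
], grip=0)

```text
time_s: 2.25
ee_pos: [315.9, -208.3, 299.8]
ee_rot: [180.0, -0.1, -1.3]
force: [1.8, -0.7, 0.4]
gripper_width: 90.9
gripper_force: 0.0
```

send_rows([
  [[0.028, -0.0934, 0], [0, 0, 0]],
  [[0.028, -0.0934, 0], [0, 0, 0]],
  [[0.028, -0.0934, 0], [0, 0, 0]],
  [[0.028, -0.0934, 0], [0, 0, 0]],
  [[0.028, -0.0934, 0], [0, 0, 0]],
  [[0.028, -0.0934, 0], [0, 0, 0]],
  [[0.028, -0.0934, 0], [0, 0, 0]],
  [[0.028, -0.0934, 0], [0, 0, 0]],
  [[0.028, -0.0934, 0], [0, 0, 0]],
  [[0.028, -0.0934, 0], [0, 0, 0]],
])

```text
time_s: 3.25
ee_pos: [465.8, 256.0, 299.6]
ee_rot: [180.0, -0.0, -1.2]
force: [0.6, -1.1, 1.1]
gripper_width: 91.5
gripper_force: 0.0
```

send_rows([
  [[0.028, -0.0934, 0], [0, 0, 0]],
  [[0, 0, 0], [0, 0, 0]],
  [[0, 0, 0], [0, 0, 0]],
])

```text
time_s: 3.55
ee_pos: [480.4, 300.8, 298.7]
ee_rot: [179.9, 0.1, -1.1]
force: [0.5, -0.3, 0.1]
gripper_width: 91.4
gripper_force: 0.0
```

```bash
python3 - <<'E'
from h import *
c=calibration('wrist');im=grab_frame('wrist')
import pickle;pickle.dump((c,im),open('w1.pkl','wb'))
o=im[:,:,::-1].copy()
# predicted caddy overlay
y=np.radians(-1.2);Rz=np.array([[np.cos(y),-np.sin(y)],[np.sin(y),np.cos(y)]]);C=np.array([489,300.4])
def pr(x,yy,z): 
    p=Rz@[x,yy]+C; return proj('wrist',[[p[0],p[1],z]],c)[0]
q=np.array([pr(a,b,30) for a,b in [(-76.5,-102),(76.5,-102),(76.5,102),(-76.5,102)]]).astype(int)
cv2.polylines(o,[q],True,(0,0,255),1)
for a,b,z,r in [(37.5,63,118,28),(37.5,-63,132,19.5),(-37.5,0,142,17.5),(25.5,0,64,21)]:
    t=np.linspace(0,6.28,40);cv2.polylines(o,[np.array([pr(a+r*np.cos(k),b+r*np.sin(k),z) for k in t]).astype(int)],True,(0,255,255),1)
cv2.imwrite('pics/w1.png',o)
for l in ['screw_bottle','pump_bottle','square_bottle','pot']: print(l,[(round(d['p'],2),np.round(d['bbox'])) for d in tr('wrist',l)])
E
```

```text
screw_bottle [(0.72, array([285., 197.,  55.,  70.])), (0.65, array([298., 147.,  38.,  42.]))]
pump_bottle [(0.71, array([213., 126.,  73.,  64.]))]
square_bottle [(0.92, array([346., 129.,  64.,  61.]))]
pot [(0.59, array([297., 147.,  37.,  39.]))]
```

View pics/w1.png

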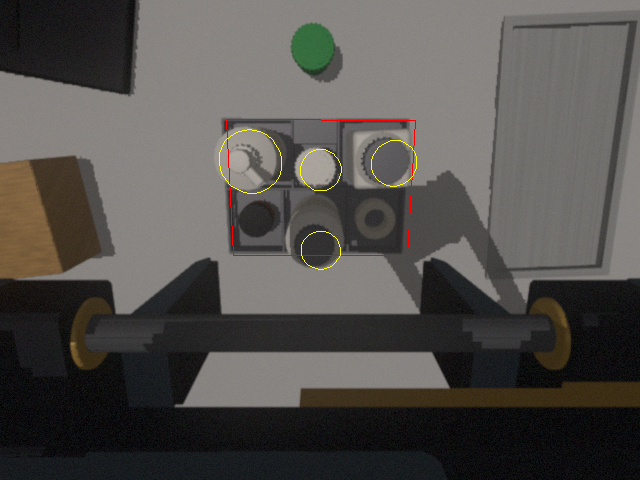

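```bash
python3 - <<'E'
from h import *
import pickle;c,im=pickle.load(open('w1.pkl','rb'))
o=cv2.resize(im[105:275,205:425,::-1],None,fx=3.5,fy=3.5,interpolation=cv2.INTER_CUBIC);cv2.imwrite('pics/w1c.png',o)
for n,uv,z in [('screw',(316,244),142),('sq',(386,160),132),('pot',(318,167),64)]: print(n,ray('wrist',uv,z,c))
print([ray('wrist',p,14,c) for p in [(503,18),(488,277)]])
E
```

```text
screw [457.5 305.3 142. ]
sq [528.4 243.8 132. ]
pot [518.  302.7  64. ]
[array([665.5, 105. ,  14. ]), array([375.6,  95.4,  14. ])]
```

View pics/w1c.png

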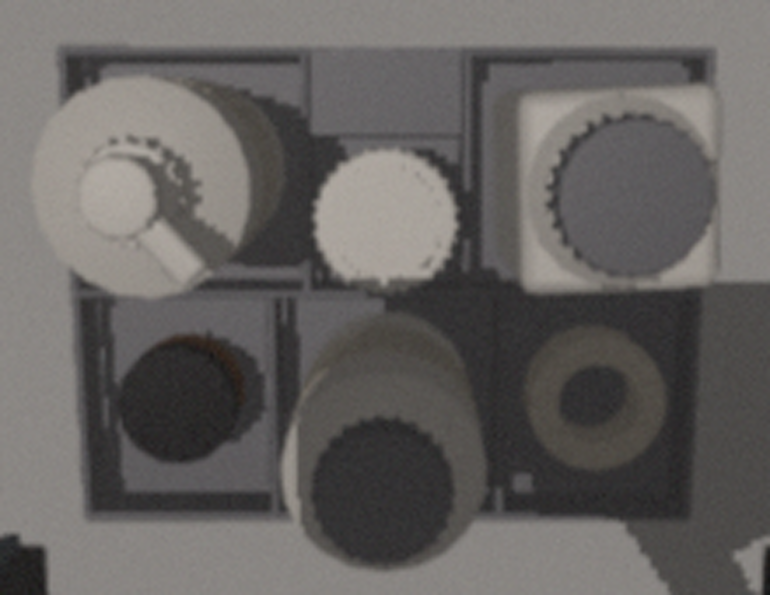

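```bash
python3 - <<'E'
from h import *
import pickle;c,im=pickle.load(open('w1.pkl','rb'))
for n,uv,z in [('screw',(314.7,245),142),('sqcap',(386.7,161),132),('sqb',(381.9,159.3),108),('pot',(315.3,167),64),('pump',(245.6,158.4),118),('bl',(222.7,118.7),30),('br',(409,118.7),30),('fl',(230,253),30),('fr',(402,253),30)]: print(n,ray('wrist',uv,z,c))
E
```

```text
screw [456.6 306.5 142. ]
sqcap [527.6 243.2 132. ]
sqb [527.5 243.7 108. ]
pot [518.  305.5  64. ]
pump [531.2 366.8 118. ]
bl [568.6 404.9  30. ]
br [564.9 203.6  30. ]
fl [417.2 408.4  30. ]
fr [413.5 206.2  30. ]
```

send_rows([
  [[-0.048, -0.0064, 0.05], [0, 0, 0]],
  [[0, 0, 0.09], [0, 0, 0]],
  [[0, 0, 0.09], [0, 0, 0]],
  [[0, 0, 0.08], [0, 0, 0]],
  [[0, 0, 0.06], [0, 0, 0]],
  [[0, 0, 0.035], [0, 0, 0]],
  [[0, 0, 0.0184], [0, 0, 0]],
  [[0, 0, 0], [0, 0, 0]],
])

```text
time_s: 4.6
ee_pos: [456.3, 303.0, 87.3]
ee_rot: [179.9, 0.1, -1.3]
force: [0.8, -0.6, 0.1]
gripper_width: 91.4
gripper_force: 0.0
```

send_rows([
  [[0, 0, 0], [0, 0, 0]],
  [[0, 0, 0], [0, 0, 0]],
  [[0, 0, 0], [0, 0, 0]],
  [[0, 0, 0], [0, 0, 0]],
  [[0, 0, 0], [0, 0, 0]],
  [[0, 0, 0], [0, 0, 0]],
], grip=1, grip_force=20)

```text
time_s: 5.2
ee_pos: [457.0, 304.4, 88.3]
ee_rot: [-179.9, -0.1, -1.2]
force: [1.0, 1.5, 1.8]
gripper_width: 55.1
gripper_force: 20.0
```

send_rows([
  [[0, 0, -0.05], [0, 0, 0]],
  [[0, 0, -0.08], [0, 0, 0]],
  [[0, 0, -0.08], [0, 0, 0]],
  [[0, 0, -0.07], [0, 0, 0]],
  [[-0.004, 0.06, 0], [0, 0, 0]],
  [[-0.005, 0.09, 0], [0, 0, 0]],
  [[-0.005, 0.09, 0], [0, 0, 0]],
  [[-0.005, 0.09, 0], [0, 0, 0]],
  [[-0.005, 0.09, 0], [0, 0, 0]],
  [[-0.002, 0.08, 0], [0, 0, 0]],
])

```text
time_s: 6.2
ee_pos: [437.2, 52.2, 227.3]
ee_rot: [180.0, 0.1, -1.2]
force: [0.6, -0.1, -1.5]
gripper_width: 55.1
gripper_force: 20.0
```

send_rows([
  [[-0.0016, 0.0606, 0], [0, 0, 0]],
  [[0, 0, 0.05], [0, 0, 0]],
  [[0, 0, 0.08], [0, 0, 0]],
  [[0, 0, 0.08], [0, 0, 0]],
  [[0, 0, 0.045], [0, 0, 0]],
  [[0, 0, 0.018], [0, 0, 0]],
  [[0, 0, 0.006], [0, 0, 0]],
  [[0, 0, 0], [0, 0, 0]],
  [[0, 0, 0], [0, 0, 0]],
])

```text
time_s: 7.1
ee_pos: [438.1, 24.1, 89.5]
ee_rot: [-180.0, -0.2, -1.2]
force: [0.2, -0.7, -2.7]
gripper_width: 55.1
gripper_force: 20.0
```

send_rows([
  [[0, 0, 0.003], [0, 0, 0]],
  [[0, 0, 0], [0, 0, 0]],
])

```text
time_s: 7.3
ee_pos: [437.4, 24.0, 87.4]
ee_rot: [180.0, -0.1, -1.2]
force: [0.5, 0.4, -1.5]
gripper_width: 55.2
gripper_force: 20.0
```

send_rows([
  [[0, 0, 0], [0, 0, 0]],
  [[0, 0, 0], [0, 0, 0]],
  [[0, 0, 0], [0, 0, 0]],
  [[0, 0, 0], [0, 0, 0]],
  [[0, 0, 0], [0, 0, 0]],
  [[0, 0, 0], [0, 0, 0]],
], grip=0)

```text
time_s: 7.9
ee_pos: [437.1, 24.0, 86.9]
ee_rot: [180.0, -0.0, -1.2]
force: [-0.2, 0.8, -0.9]
gripper_width: 91.0
gripper_force: 0.0
```

send_rows([
  [[0, 0, -0.04], [0, 0, 0]],
  [[0, 0, -0.08], [0, 0, 0]],
  [[0, 0, -0.08], [0, 0, 0]],
  [[0, 0, -0.04], [0, 0, 0]],
  [[0.02, -0.08, 0], [0, 0, 0]],
  [[0.023, -0.093, 0], [0, 0, 0]],
  [[0.023, -0.093, 0], [0, 0, 0]],
  [[0.023, -0.093, 0], [0, 0, 0]],
  [[0.023, -0.093, 0], [0, 0, 0]],
  [[0.023, -0.093, 0], [0, 0, 0]],
])

```text
time_s: 8.9
ee_pos: [510.3, 297.0, 206.7]
ee_rot: [180.0, -0.0, -1.2]
force: [-0.3, -1.2, -0.0]
gripper_width: 91.4
gripper_force: 0.0
```

send_rows([
  [[0.02, -0.08, 0], [0, 0, 0]],
  [[0.0166, -0.0628, 0], [0, 0, 0]],
  [[0, 0, 0], [0, 0, 0]],
])

```text
time_s: 9.2
ee_pos: [530.4, 369.9, 205.4]
ee_rot: [-179.9, 0.0, -1.0]
force: [0.1, -0.1, 0.2]
gripper_width: 91.3
gripper_force: 0.0
```

send_rows([
  [[0, 0.004, 0.06], [0, 0, 0]],
  [[0, 0, 0.08], [0, 0, 0]],
  [[0, 0, 0.05], [0, 0, 0]],
  [[0, 0, 0.025], [0, 0, 0]],
  [[0, 0, 0.011], [0, 0, 0]],
  [[0, 0, 0], [0, 0, 0]],
])

```text
time_s: 9.8
ee_pos: [530.2, 363.8, 94.1]
ee_rot: [180.0, -0.0, -1.2]
force: [0.4, -0.9, 0.0]
gripper_width: 91.4
gripper_force: 0.0
```

send_rows([
  [[0, 0, 0], [0, 0, 0]],
  [[0, 0, 0], [0, 0, 0]],
  [[0, 0, 0], [0, 0, 0]],
  [[0, 0, 0], [0, 0, 0]],
  [[0, 0, 0], [0, 0, 0]],
  [[0, 0, 0], [0, 0, 0]],
], grip=1)

```text
time_s: 10.4
ee_pos: [530.3, 364.6, 94.4]
ee_rot: [-179.9, -0.1, -1.2]
force: [-0.6, 1.5, 2.2]
gripper_width: 55.3
gripper_force: 20.0
```

```bash
python3 - <<'E'
from h import *
import time
P=[state()['ee_pos'] for _ in range(5)];print(np.array(P).round(1).tolist())
im=grab_frame('side');cv2.imwrite('pics/s2.png',cv2.resize(im[200:420,150:420,::-1],None,fx=2.5,fy=2.5))
print(state()['ee_pos'])
E
```

```text
[[530.3, 364.6, 94.4], [530.3, 364.6, 94.4], [530.3, 364.6, 94.4], [530.3, 364.6, 94.4], [530.3, 364.6, 94.4]]
[530.27395723 364.54749757  94.31755011]
```

View pics/s2.png

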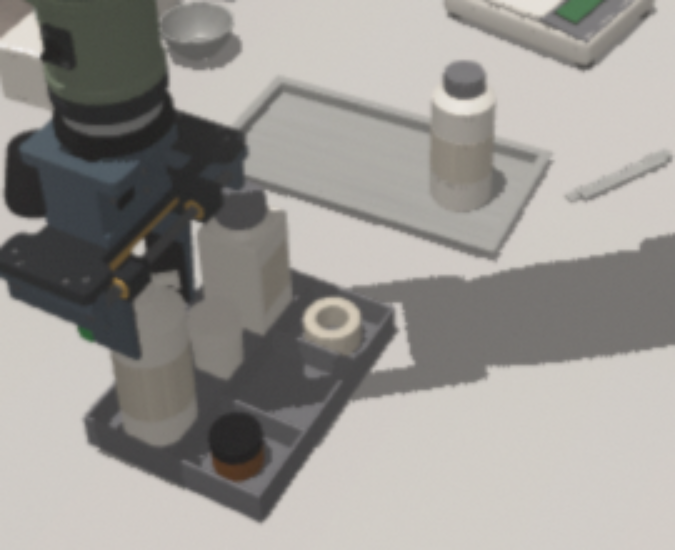

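send_rows([
  [[0, 0, -0.05], [0, 0, 0]],
  [[0, 0, -0.08], [0, 0, 0]],
  [[0, 0, -0.09], [0, 0, 0]],
  [[0, 0, -0.08], [0, 0, 0]],
  [[-0.0018, 0.06, 0], [0, 0, 0]],
  [[0, 0.09, 0], [0, 0, 0]],
  [[0, 0.09, 0], [0, 0, 0]],
  [[0, 0.09, 0], [0, 0, 0]],
  [[0, 0.09, 0], [0, 0, 0]],
  [[0, 0.09, 0], [0, 0, 0]],
])

```text
time_s: 11.45
ee_pos: [522.6, 107.1, 242.8]
ee_rot: [179.9, 0.1, -1.2]
force: [0.8, -0.6, -3.3]
gripper_width: 55.6
gripper_force: 20.0
```

send_rows([
  [[0, 0.09, 0], [0, 0, 0]],
  [[0, 0.0742, 0], [0, 0, 0]],
  [[0, 0, 0.05], [0, 0, 0]],
  [[0, 0, 0.08], [0, 0, 0]],
  [[0, 0, 0.08], [0, 0, 0]],
  [[0, 0, 0.06], [0, 0, 0]],
  [[0, 0, 0.024], [0, 0, 0]],
  [[0, 0, 0.007], [0, 0, 0]],
  [[0, 0, 0.003], [0, 0, 0]],
  [[0, 0, 0], [0, 0, 0]],
])

```text
time_s: 12.45
ee_pos: [523.0, 27.0, 93.1]
ee_rot: [180.0, -0.2, -1.2]
force: [0.5, 0.4, -3.5]
gripper_width: 55.3
gripper_force: 20.0
```

send_rows([
  [[0, 0, 0.002], [0, 0, 0]],
  [[0, 0, 0], [0, 0, 0]],
])

```text
time_s: 12.65
ee_pos: [523.9, 27.1, 92.3]
ee_rot: [-180.0, -0.3, -1.2]
force: [1.1, 0.1, 2.5]
gripper_width: 55.3
gripper_force: 20.0
```

send_rows([
  [[0, 0, 0], [0, 0, 0]],
  [[0, 0, 0], [0, 0, 0]],
  [[0, 0, 0], [0, 0, 0]],
  [[0, 0, 0], [0, 0, 0]],
  [[0, 0, 0], [0, 0, 0]],
  [[0, 0, 0], [0, 0, 0]],
], grip=0)

```text
time_s: 13.25
ee_pos: [521.9, 27.0, 90.7]
ee_rot: [180.0, 0.0, -1.2]
force: [0.8, 0.0, 0.5]
gripper_width: 91.2
gripper_force: 0.0
```

send_rows([
  [[0, 0, -0.04], [0, 0, 0]],
  [[0, 0, -0.08], [0, 0, 0]],
  [[0, 0, -0.08], [0, 0, 0]],
  [[0, 0, -0.04], [0, 0, 0]],
  [[0.001, -0.07, 0], [0, 0, 0]],
  [[0, -0.09, 0], [0, 0, 0]],
  [[0, -0.09, 0], [0, 0, 0]],
  [[0, -0.09, 0], [0, 0, 0]],
  [[0, -0.088, 0], [0, 0, 0]],
  [[0, 0, 0], [0, 0, 0]],
])

```text
time_s: 14.25
ee_pos: [526.7, 245.8, 210.3]
ee_rot: [-179.9, 0.0, -0.9]
force: [0.6, 0.1, -0.4]
gripper_width: 90.9
gripper_force: 0.0
```

send_rows([
  [[0, 0, 0.06], [0, 0, 0]],
  [[0, 0, 0.08], [0, 0, 0]],
  [[0, 0, 0.06], [0, 0, 0]],
  [[0, 0, 0.031], [0, 0, 0]],
  [[0, 0, 0.015], [0, 0, 0]],
  [[0, 0, 0], [0, 0, 0]],
])

```text
time_s: 14.85
ee_pos: [526.6, 240.3, 87.0]
ee_rot: [179.9, 0.1, -1.2]
force: [-0.4, -1.0, 0.3]
gripper_width: 91.1
gripper_force: 0.0
```

send_rows([
  [[0, 0, 0], [0, 0, 0]],
  [[0, 0, 0], [0, 0, 0]],
  [[0, 0, 0], [0, 0, 0]],
  [[0, 0, 0], [0, 0, 0]],
  [[0, 0, 0], [0, 0, 0]],
  [[0, 0, 0], [0, 0, 0]],
], grip=1)

```text
time_s: 15.45
ee_pos: [527.3, 241.2, 88.3]
ee_rot: [-180.0, -0.1, -1.2]
force: [-0.0, 0.8, 3.3]
gripper_width: 54.3
gripper_force: 19.7
```

send_rows([
  [[0, 0, -0.05], [0, 0, 0]],
  [[0, 0, -0.08], [0, 0, 0]],
  [[0, 0, -0.09], [0, 0, 0]],
  [[0, 0, -0.08], [0, 0, 0]],
  [[0.03, 0.06, 0], [0, 0, 0]],
  [[0.04, 0.08, 0], [0, 0, 0]],
  [[0.04, 0.085, 0], [0, 0, 0]],
  [[0.03, 0.085, 0], [0, 0, 0]],
  [[0.0288, 0.07, 0], [0, 0, 0]],
  [[0, 0.0386, 0], [0, 0, 0]],
])

```text
time_s: 16.45
ee_pos: [607.9, 26.6, 236.7]
ee_rot: [179.9, 0.0, -1.4]
force: [0.4, 1.0, -2.9]
gripper_width: 54.0
gripper_force: 19.9
```

send_rows([
  [[0, 0, 0.05], [0, 0, 0]],
  [[0, 0, 0.08], [0, 0, 0]],
  [[0, 0, 0.08], [0, 0, 0]],
  [[0, 0, 0.06], [0, 0, 0]],
  [[0, 0, 0.024], [0, 0, 0]],
  [[0, 0, 0.007], [0, 0, 0]],
  [[0, 0, 0.004], [0, 0, 0]],
  [[0, 0, 0], [0, 0, 0]],
])

```text
time_s: 17.25
ee_pos: [607.6, 30.2, 86.9]
ee_rot: [-180.0, -0.1, -1.2]
force: [-1.1, 0.2, 1.1]
gripper_width: 53.9
gripper_force: 20.0
```

send_rows([
  [[0, 0, 0], [0, 0, 0]],
  [[0, 0, 0], [0, 0, 0]],
  [[0, 0, 0], [0, 0, 0]],
  [[0, 0, 0], [0, 0, 0]],
  [[0, 0, 0], [0, 0, 0]],
  [[0, 0, 0], [0, 0, 0]],
], grip=0)

```text
time_s: 17.85
ee_pos: [607.0, 29.9, 85.3]
ee_rot: [180.0, -0.0, -1.2]
force: [-0.1, -0.1, 0.3]
gripper_width: 91.4
gripper_force: 0.0
```

send_rows([
  [[0, 0, -0.04], [0, 0, 0]],
  [[0, 0, -0.08], [0, 0, 0]],
  [[0, 0, -0.08], [0, 0, 0]],
  [[0, 0, -0.06], [0, 0, 0]],
  [[-0.03, -0.08, 0], [0, 0, 0]],
  [[-0.03, -0.09, 0], [0, 0, 0]],
  [[-0.03, -0.09, 0], [0, 0, 0]],
  [[-0.03, -0.09, 0], [0, 0, 0]],
  [[-0.03, -0.09, 0], [0, 0, 0]],
  [[-0.03, -0.08, 0], [0, 0, 0]],
])

```text
time_s: 18.85
ee_pos: [521.6, 293.8, 215.3]
ee_rot: [-180.0, -0.0, -1.2]
force: [-0.6, -0.1, -0.3]
gripper_width: 91.1
gripper_force: 0.0
```

send_rows([
  [[-0.0115, -0.024, 0], [0, 0, 0]],
  [[0, 0, 0], [0, 0, 0]],
  [[0, 0, 0], [0, 0, 0]],
])

```text
time_s: 19.15
ee_pos: [517.2, 302.9, 215.2]
ee_rot: [179.9, -0.0, -1.2]
force: [-0.4, -0.6, -0.1]
gripper_width: 91.2
gripper_force: 0.0
```

```bash
python3 - <<'E'
from h import *
im=grab_frame('side')
s=state();c=calibration('wrist');w=grab_frame('wrist')
a=im[170:420,150:430,::-1];b=w[:,:,::-1]
cv2.imwrite('pics/s3.png',np.hstack([cv2.resize(a,(400,357)),cv2.resize(b,(400,357))]))
for d in tr('wrist','pot'): print(d['p'],d['bbox'])
print(s['ee_pos'])
import pickle;pickle.dump((c,w),open('w2.pkl','wb'))
E
```

```text
0.94 [294.2, 192.4, 48.2, 49.7]
0.88 [288.6, 48.9, 53.1, 55.4]
[517.46760731 302.49360653 215.29318024]
```

View pics/s3.png

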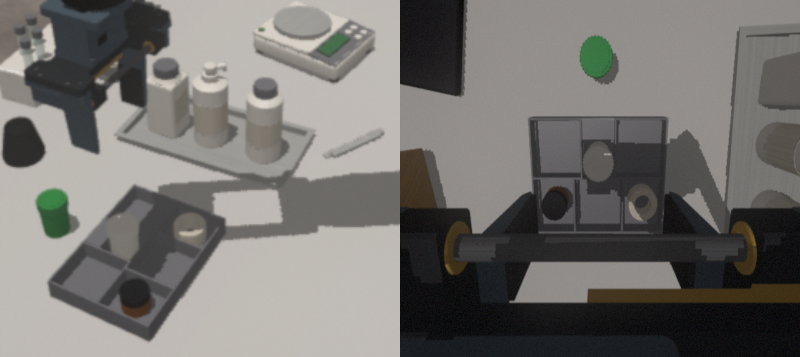

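```bash
python3 - <<'E'
from h import *
import pickle;c,w=pickle.load(open('w2.pkl','rb'))
print(ray('wrist',(318.3,217.2),62,c))
E
```

```text
[519.5 304.6  62. ]
```

send_rows([
  [[0.003, 0, 0.06], [0, 0, 0]],
  [[0, 0, 0.09], [0, 0, 0]],
  [[0, 0, 0.08], [0, 0, 0]],
  [[0, 0, 0.05], [0, 0, 0]],
  [[0, 0, 0.03], [0, 0, 0]],
  [[0, 0, 0.014], [0, 0, 0]],
  [[0, 0, 0], [0, 0, 0]],
])

```text
time_s: 20.0
ee_pos: [518.5, 302.7, 52.7]
ee_rot: [179.9, 0.1, -1.3]
force: [-0.2, 0.5, 0.6]
gripper_width: 90.8
gripper_force: 0.0
```

send_rows([
  [[0, 0, 0], [0, 0, 0]],
  [[0, 0, 0], [0, 0, 0]],
  [[0, 0, 0], [0, 0, 0]],
  [[0, 0, 0], [0, 0, 0]],
  [[0, 0, 0], [0, 0, 0]],
  [[0, 0, 0], [0, 0, 0]],
  [[0, 0, 0], [0, 0, 0]],
], grip=1, grip_force=12)

```text
time_s: 20.7
ee_pos: [518.4, 303.9, 53.3]
ee_rot: [180.0, -0.0, -1.2]
force: [-0.3, 0.3, -0.4]
gripper_width: 38.1
gripper_force: 0.0
```

```bash
python3 - <<'E'
from h import *
s=state();im=grab_frame('side');t=grab_frame('top')
a=cv2.resize(im[280:410,160:320,::-1],(480,390),interpolation=cv2.INTER_CUBIC)
b=cv2.resize(t[195:325,55:215,::-1],(480,390),interpolation=cv2.INTER_CUBIC)
cv2.imwrite('pics/s4.png',cv2.resize(np.hstack([a,b]),(800,325)))
s=state();print(s['gripper_width'],s['gripper_force'],s['time_s'])
E
```

```text
29.866749244745392 0.0 20.8
```

View pics/s4.png

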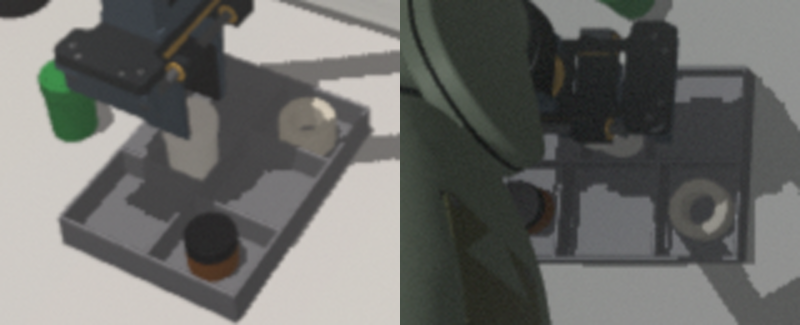

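send_rows([
  [[0, 0, 0], [0, 0, 0]],
  [[0, 0, 0], [0, 0, 0]],
  [[0, 0, 0], [0, 0, 0]],
  [[0, 0, 0], [0, 0, 0]],
  [[0, 0, 0], [0, 0, 0]],
  [[0, 0, 0], [0, 0, 0]],
  [[0, 0, 0], [0, 0, 0]],
  [[0, 0, 0], [0, 0, 0]],
], grip=0)

```text
time_s: 21.6
ee_pos: [518.4, 303.8, 53.3]
ee_rot: [180.0, -0.0, -1.2]
force: [0.9, -0.2, 0.6]
gripper_width: 90.0
gripper_force: 0.0
```

```bash
python3 - <<'E'
from h import *
c=calibration('wrist');w=grab_frame('wrist');im=grab_frame('side');t=grab_frame('top')
a=cv2.resize(im[280:400,170:290,::-1],(400,400),interpolation=cv2.INTER_CUBIC)
b=cv2.resize(w[:400,120:520,::-1],(400,400))
cv2.imwrite('pics/s5.png',np.hstack([a,b]))
for d in tr('wrist','pot'): print(d['p'],d['bbox'])
print(state()['gripper_width'],[ (d['p'],d['bbox']) for d in tr('side','pot')])
import pickle;pickle.dump((c,w),open('w3.pkl','wb'))
E
```

```text
0.89 [258.2, 1.7, 111.6, 86.6]
0.74 [275.2, 230.5, 88.8, 81.9]
91.13795467869664 [(0.84, [228.5, 320.6, 19.1, 31.5]), (0.63, [172.3, 305.3, 30.2, 31.7]), (0.47, [327.8, 169.3, 85.8, 59.0])]
```

View pics/s5.png

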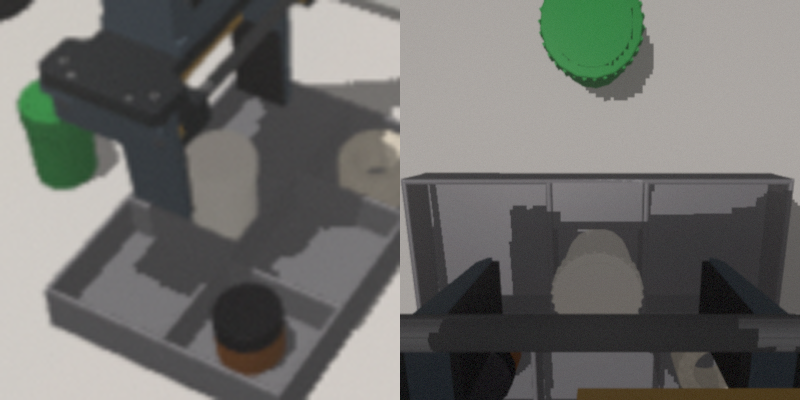

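```bash
python3 - <<'E'
from h import *
import pickle;c,w=pickle.load(open('w3.pkl','rb'))
print('cam',(-c['R'].T@c['t']).round(1))
for u in [(317,285),(317,265),(317,315),(273,285),(361,285)]: print(ray('wrist',u,64,c))
# projections of upright pot lid top + foot at candidates; fingertips
for x in (505,512,518): print(x,proj('wrist',[[x,304,64],[x-21,304,64],[x+21,304,64],[x+21,304,50],[x+18.5,304,4]],c).round(0).tolist())
print('tips',proj('wrist',[[518.4,304-45.5,39],[518.4,304+45.5,39]],c).round(0).tolist())
g=cv2.resize(w[200:340,220:420,::-1],(800,560),interpolation=cv2.INTER_CUBIC);cv2.imwrite('pics/s6.png',g)
E
```

```text
cam [590.2 302.7 238. ]
[522.5 305.7  64. ]
[532.2 305.5  64. ]
[507.4 306.1  64. ]
[522.9 326.   64. ]
[522.1 285.5  64. ]
505 [[321.0, 320.0], [322.0, 359.0], [321.0, 278.0], [321.0, 268.0], [321.0, 247.0]]
512 [[321.0, 306.0], [322.0, 346.0], [320.0, 263.0], [320.0, 254.0], [320.0, 236.0]]
518 [[321.0, 294.0], [322.0, 335.0], [320.0, 251.0], [320.0, 242.0], [320.0, 226.0]]
tips [[408.0, 273.0], [234.0, 276.0]]
```

View pics/s6.png

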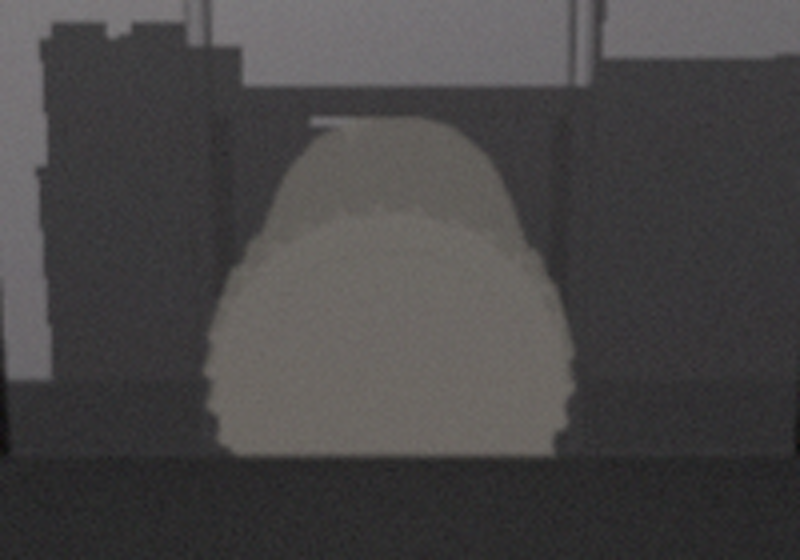

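```bash
python3 - <<'E'
from h import *
import pickle;c,w=pickle.load(open('w3.pkl','rb'))
for z in (39,55,70):
    X=[[x,304+s*y,z] for x in (502,534) for y in (45.5,59) for s in (1,)]
    print(z,'side crop',((proj('side',X)-[170,280])*3.333).round(0).tolist(),'wrist crop',(proj('wrist',X,c)-[120,0]).round(0).tolist())
print(((proj('side',[[517,305,64],[517,305,4],[517-21,305,64]])-[170,280])*3.333).round(0))
E
```

```text
39 side crop [[198.0, 245.0], [185.0, 262.0], [150.0, 226.0], [137.0, 242.0]] wrist crop [[116.0, 305.0], [91.0, 306.0], [112.0, 248.0], [86.0, 248.0]]
55 side crop [[196.0, 225.0], [182.0, 242.0], [147.0, 206.0], [133.0, 223.0]] wrist crop [[110.0, 319.0], [83.0, 319.0], [105.0, 257.0], [76.0, 258.0]]
70 side crop [[193.0, 207.0], [179.0, 224.0], [144.0, 188.0], [130.0, 204.0]] wrist crop [[103.0, 333.0], [73.0, 334.0], [97.0, 267.0], [66.0, 268.0]]
[[215. 152.]
 [224. 224.]
 [247. 164.]]
```

send_rows([
  [[0, -0.002, 0.016], [0, 0, 0]],
  [[0, 0, 0.016], [0, 0, 0]],
  [[0, 0, 0], [0, 0, 0]],
])

```text
time_s: 22.15
ee_pos: [517.3, 304.2, 35.5]
ee_rot: [179.9, 0.2, -1.2]
force: [-0.2, -0.3, -0.0]
gripper_width: 91.3
gripper_force: 0.0
```

send_rows([
  [[0, 0, 0], [0, 0, 0]],
  [[0, 0, 0], [0, 0, 0]],
  [[0, 0, 0], [0, 0, 0]],
  [[0, 0, 0], [0, 0, 0]],
  [[0, 0, 0], [0, 0, 0]],
  [[0, 0, 0], [0, 0, 0]],
  [[0, 0, 0], [0, 0, 0]],
], grip=1, grip_force=12)

```text
time_s: 22.85
ee_pos: [518.5, 304.9, 37.4]
ee_rot: [-180.0, -0.0, -1.2]
force: [0.7, 0.2, 0.8]
gripper_width: 41.1
gripper_force: 12.0
```

send_rows([
  [[0, 0, -0.04], [0, 0, 0]],
  [[0, 0, -0.08], [0, 0, 0]],
  [[0, 0, -0.09], [0, 0, 0]],
  [[0, 0, -0.09], [0, 0, 0]],
  [[0, 0, -0.08], [0, 0, 0]],
  [[-0.015, 0.06, 0], [0, 0, 0]],
  [[-0.015, 0.09, 0], [0, 0, 0]],
  [[-0.015, 0.09, 0], [0, 0, 0]],
  [[-0.015, 0.09, 0], [0, 0, 0]],
  [[-0.015, 0.09, 0], [0, 0, 0]],
])

```text
time_s: 23.85
ee_pos: [475.8, 94.1, 227.3]
ee_rot: [180.0, -0.0, -1.2]
force: [0.7, -0.7, -0.3]
gripper_width: 41.3
gripper_force: 12.0
```

send_rows([
  [[-0.015, 0.09, 0], [0, 0, 0]],
  [[-0.015, 0.09, 0], [0, 0, 0]],
  [[-0.015, 0.09, 0], [0, 0, 0]],
  [[-0.015, 0.09, 0], [0, 0, 0]],
  [[-0.015, 0.09, 0], [0, 0, 0]],
  [[-0.015, 0.09, 0], [0, 0, 0]],
  [[-0.015, 0.09, 0], [0, 0, 0]],
  [[-0.015, 0.09, 0], [0, 0, 0]],
  [[-0.015, 0.0867, 0], [0, 0, 0]],
  [[0, 0, 0], [0, 0, 0]],
])

```text
time_s: 24.85
ee_pos: [399.5, -310.7, 227.0]
ee_rot: [179.9, 0.0, -1.5]
force: [0.8, 0.3, -0.8]
gripper_width: 41.2
gripper_force: 12.0
```

```bash
python3 - <<'E'
from h import *
s=state();print(s['ee_pos'],s['gripper_width'],s['gripper_force'])
c=calibration('wrist');w=grab_frame('wrist')
import pickle;pickle.dump((c,w),open('w4.pkl','wb'))
o=w[:,:,::-1].copy()
t=np.linspace(0,2*np.pi,60)
q=proj('wrist',[[497.5+56*np.cos(k),-305.8+56*np.sin(k),58] for k in t],c).astype(np.int32);cv2.polylines(o,[q],True,(0,0,255),1)
cv2.imwrite('pics/w4.png',o)
E
```

```text
[ 399.50795683 -310.72772424  227.02354042] 41.19618781194301 11.9960255920887
```

View pics/w4.png

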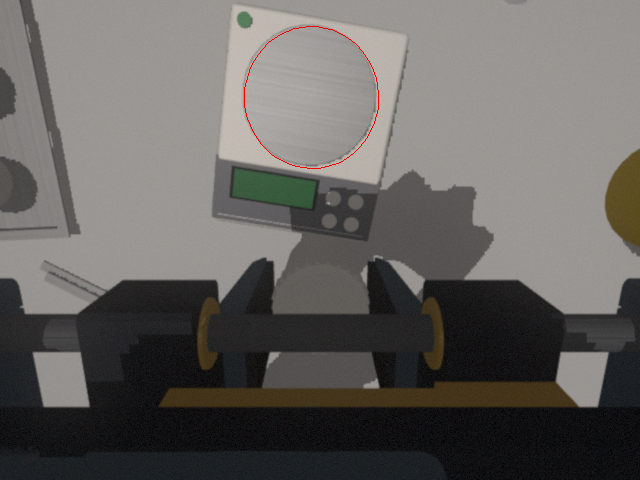

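send_rows([
  [[0.05, -0.0045, 0], [0, 0, 0]],
  [[0.08, 0, 0], [0, 0, 0]],
  [[0.0638, 0, 0], [0, 0, 0]],
  [[0, 0, 0.06], [0, 0, 0]],
  [[0, 0, 0.08], [0, 0, 0]],
  [[0, 0, 0.07], [0, 0, 0]],
  [[0, 0, 0.04], [0, 0, 0]],
  [[0, 0, 0.015], [0, 0, 0]],
  [[0, 0, 0], [0, 0, 0]],
  [[0, 0, 0], [0, 0, 0]],
])

```text
time_s: 25.9
ee_pos: [498.5, -305.9, 96.2]
ee_rot: [179.9, -0.1, -1.2]
force: [0.1, 0.5, 0.0]
gripper_width: 41.4
gripper_force: 12.0
```

send_rows([
  [[0, 0, 0.003], [0, 0, 0]],
  [[0, 0, 0], [0, 0, 0]],
  [[0, 0, 0], [0, 0, 0]],
])

```text
time_s: 26.2
ee_pos: [497.8, -306.1, 94.1]
ee_rot: [180.0, -0.1, -1.2]
force: [-0.0, -0.2, -0.6]
gripper_width: 41.5
gripper_force: 12.0
```

send_rows([
  [[0, 0, 0.003], [0, 0, 0]],
  [[0, 0, 0], [0, 0, 0]],
  [[0, 0, 0], [0, 0, 0]],
])

```text
time_s: 26.5
ee_pos: [497.5, -306.0, 91.8]
ee_rot: [180.0, 0.0, -1.2]
force: [-0.6, -0.1, 0.4]
gripper_width: 41.2
gripper_force: 12.0
```

send_rows([
  [[0, 0, 0.001], [0, 0, 0]],
  [[0, 0, 0], [0, 0, 0]],
  [[0, 0, 0], [0, 0, 0]],
])

```text
time_s: 26.8
ee_pos: [497.6, -306.0, 91.4]
ee_rot: [180.0, -0.0, -1.2]
force: [-0.1, 0.4, -0.1]
gripper_width: 41.3
gripper_force: 12.0
```

send_rows([
  [[0, 0, 0.001], [0, 0, 0]],
  [[0, 0, 0], [0, 0, 0]],
  [[0, 0, 0], [0, 0, 0]],
  [[0, 0, 0], [0, 0, 0]],
  [[0, 0, 0], [0, 0, 0]],
  [[0, 0, 0], [0, 0, 0]],
], grip=0)

```text
time_s: 27.4
ee_pos: [497.6, -305.9, 90.9]
ee_rot: [180.0, -0.0, -1.2]
force: [-0.2, 0.4, 0.7]
gripper_width: 86.7
gripper_force: 0.0
```

send_rows([
  [[0, 0, -0.04], [0, 0, 0]],
  [[0, 0, -0.08], [0, 0, 0]],
  [[0, 0, -0.08], [0, 0, 0]],
  [[0, 0, -0.09], [0, 0, 0]],
  [[-0.05, 0, 0], [0, 0, 0]],
  [[0, 0, 0], [0, 0, 0]],
  [[0, 0, 0], [0, 0, 0]],
])

```text
time_s: 28.1
ee_pos: [472.4, -305.2, 235.6]
ee_rot: [-180.0, -0.0, -1.2]
force: [-0.3, -0.3, 0.3]
gripper_width: 91.4
gripper_force: 0.0
```

```bash
python3 - <<'E'
from h import *
s=state();print(s['ee_pos'])
c=calibration('wrist');w=grab_frame('wrist')
o=w[:,:,::-1].copy()
t=np.linspace(0,2*np.pi,60)
for r,z in ((56,58),(21,118)):
    q=proj('wrist',[[497.5+r*np.cos(k),-305.8+r*np.sin(k),z] for k in t],c).astype(np.int32);cv2.polylines(o,[q],True,(0,0,255),1)
cv2.imwrite('pics/w5.png',o)
print([(d['p'],d['bbox']) for d in tr('wrist','pot')])
E
```

```text
[ 472.35635928 -305.22672735  235.56826492]
[(0.69, [294.3, 169.7, 52.9, 55.8])]
```

View pics/w5.png

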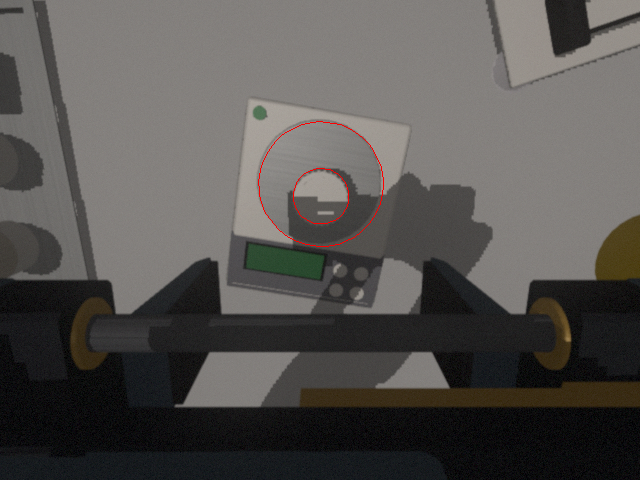

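send_rows([
  [[0.025, -0.06, 0], [0, 0, 0]],
  [[0.035, -0.09, 0], [0, 0, 0]],
  [[0.035, -0.09, 0], [0, 0, 0]],
  [[0.035, -0.09, 0], [0, 0, 0]],
  [[0.035, -0.09, 0], [0, 0, 0]],
  [[0.035, -0.09, 0], [0, 0, 0]],
  [[0.035, -0.09, 0], [0, 0, 0]],
  [[0.02, -0.076, 0], [0, 0, 0]],
  [[0, 0, 0], [0, 0, 0]],
  [[0, 0, 0], [0, 0, 0]],
])

```text
time_s: 29.2
ee_pos: [607.2, 30.7, 234.4]
ee_rot: [180.0, 0.1, -1.1]
force: [-0.7, -0.2, 0.9]
gripper_width: 91.2
gripper_force: 0.0
```

send_rows([
  [[0, 0, 0.06], [0, 0, 0]],
  [[0, 0, 0.09], [0, 0, 0]],
  [[0, 0, 0.08], [0, 0, 0]],
  [[0, 0, 0.05], [0, 0, 0]],
  [[0, 0, 0.02], [0, 0, 0]],
  [[0, 0, 0], [0, 0, 0]],
  [[0, 0, 0], [0, 0, 0]],
])

```text
time_s: 29.9
ee_pos: [608.2, 29.2, 87.1]
ee_rot: [180.0, -0.1, -1.2]
force: [0.2, -0.2, 0.9]
gripper_width: 91.0
gripper_force: 0.0
```

send_rows([
  [[0, 0, 0], [0, 0, 0]],
  [[0, 0, 0], [0, 0, 0]],
  [[0, 0, 0], [0, 0, 0]],
  [[0, 0, 0], [0, 0, 0]],
  [[0, 0, 0], [0, 0, 0]],
  [[0, 0, 0], [0, 0, 0]],
], grip=1, grip_force=20)

```text
time_s: 30.5
ee_pos: [607.3, 30.1, 86.1]
ee_rot: [-180.0, -0.0, -1.2]
force: [-0.3, 0.4, 1.2]
gripper_width: 53.8
gripper_force: 19.9
```

send_rows([
  [[0, 0, -0.05], [0, 0, 0]],
  [[0, 0, -0.08], [0, 0, 0]],
  [[0, 0, -0.09], [0, 0, 0]],
  [[0, 0, -0.08], [0, 0, 0]],
  [[0, -0.0386, 0], [0, 0, 0]],
  [[-0.0288, -0.07, 0], [0, 0, 0]],
  [[-0.03, -0.085, 0], [0, 0, 0]],
  [[-0.04, -0.085, 0], [0, 0, 0]],
  [[-0.04, -0.08, 0], [0, 0, 0]],
  [[-0.03, -0.06, 0], [0, 0, 0]],
])

```text
time_s: 31.5
ee_pos: [525.4, 242.8, 235.1]
ee_rot: [180.0, 0.1, -1.1]
force: [1.6, -0.2, -1.5]
gripper_width: 53.9
gripper_force: 19.8
```

send_rows([
  [[0, 0, 0], [0, 0, 0]],
  [[0, 0, 0.05], [0, 0, 0]],
  [[0, 0, 0.08], [0, 0, 0]],
  [[0, 0, 0.08], [0, 0, 0]],
  [[0, 0, 0.05], [0, 0, 0]],
  [[0, 0, 0.024], [0, 0, 0]],
  [[0, 0, 0.008], [0, 0, 0]],
  [[0, 0, 0.003], [0, 0, 0]],
  [[0, 0, 0], [0, 0, 0]],
  [[0, 0, 0], [0, 0, 0]],
])

```text
time_s: 32.5
ee_pos: [528.0, 241.2, 89.7]
ee_rot: [-179.9, -0.1, -1.2]
force: [-1.0, -0.8, -2.0]
gripper_width: 53.6
gripper_force: 19.8
```

send_rows([
  [[0, 0, 0.002], [0, 0, 0]],
  [[0, 0, 0.002], [0, 0, 0]],
  [[0, 0, 0], [0, 0, 0]],
])

```text
time_s: 32.8
ee_pos: [528.2, 241.4, 88.1]
ee_rot: [-179.9, -0.2, -1.2]
force: [-1.1, -0.1, 5.1]
gripper_width: 54.2
gripper_force: 19.8
```

send_rows([
  [[0, 0, 0], [0, 0, 0]],
  [[0, 0, 0], [0, 0, 0]],
  [[0, 0, 0], [0, 0, 0]],
  [[0, 0, 0], [0, 0, 0]],
  [[0, 0, 0], [0, 0, 0]],
  [[0, 0, 0], [0, 0, 0]],
], grip=0)

```text
time_s: 33.4
ee_pos: [527.1, 240.8, 86.2]
ee_rot: [180.0, 0.0, -1.2]
force: [-0.1, 0.2, 0.8]
gripper_width: 91.3
gripper_force: 0.0
```

send_rows([
  [[0, 0, -0.04], [0, 0, 0]],
  [[0, 0, -0.08], [0, 0, 0]],
  [[0, 0, -0.08], [0, 0, 0]],
  [[0, 0, -0.048], [0, 0, 0]],
  [[-0.001, 0.07, 0], [0, 0, 0]],
  [[0, 0.09, 0], [0, 0, 0]],
  [[0, 0.09, 0], [0, 0, 0]],
  [[0, 0.09, 0], [0, 0, 0]],
  [[0, 0.088, 0], [0, 0, 0]],
  [[0, 0, 0], [0, 0, 0]],
])

```text
time_s: 34.4
ee_pos: [521.7, 22.5, 210.4]
ee_rot: [179.9, 0.0, -1.5]
force: [-0.1, 0.6, -0.2]
gripper_width: 91.2
gripper_force: 0.0
```

send_rows([
  [[0, 0, 0], [0, 0, 0]],
  [[0, 0, 0.06], [0, 0, 0]],
  [[0, 0, 0.08], [0, 0, 0]],
  [[0, 0, 0.06], [0, 0, 0]],
  [[0, 0, 0.028], [0, 0, 0]],
  [[0, 0, 0.01], [0, 0, 0]],
  [[0, 0, 0], [0, 0, 0]],
  [[0, 0, 0], [0, 0, 0]],
])

```text
time_s: 35.2
ee_pos: [523.0, 27.7, 92.3]
ee_rot: [-180.0, -0.1, -1.1]
force: [-0.1, 0.0, 0.3]
gripper_width: 91.3
gripper_force: 0.0
```

send_rows([
  [[0, 0, 0], [0, 0, 0]],
  [[0, 0, 0], [0, 0, 0]],
  [[0, 0, 0], [0, 0, 0]],
  [[0, 0, 0], [0, 0, 0]],
  [[0, 0, 0], [0, 0, 0]],
  [[0, 0, 0], [0, 0, 0]],
], grip=1)

```text
time_s: 35.8
ee_pos: [522.3, 27.1, 91.5]
ee_rot: [-180.0, -0.0, -1.2]
force: [-0.6, 1.4, 1.4]
gripper_width: 55.2
gripper_force: 20.0
```

send_rows([
  [[0, 0, -0.05], [0, 0, 0]],
  [[0, 0, -0.08], [0, 0, 0]],
  [[0, 0, -0.09], [0, 0, 0]],
  [[0, 0, -0.08], [0, 0, 0]],
  [[0.0018, -0.06, 0], [0, 0, 0]],
  [[0, -0.09, 0], [0, 0, 0]],
  [[0, -0.09, 0], [0, 0, 0]],
  [[0, -0.09, 0], [0, 0, 0]],
  [[0, -0.09, 0], [0, 0, 0]],
  [[0, -0.09, 0], [0, 0, 0]],
])

```text
time_s: 36.8
ee_pos: [527.7, 283.2, 240.3]
ee_rot: [179.9, 0.1, -1.2]
force: [0.8, 0.3, -2.6]
gripper_width: 55.2
gripper_force: 20.0
```

send_rows([
  [[0, -0.09, 0], [0, 0, 0]],
  [[0, -0.0742, 0], [0, 0, 0]],
  [[0, 0, 0], [0, 0, 0]],
  [[0, 0, 0.05], [0, 0, 0]],
  [[0, 0, 0.08], [0, 0, 0]],
  [[0, 0, 0.08], [0, 0, 0]],
  [[0, 0, 0.05], [0, 0, 0]],
  [[0, 0, 0.026], [0, 0, 0]],
  [[0, 0, 0.009], [0, 0, 0]],
  [[0, 0, 0.002], [0, 0, 0]],
])

```text
time_s: 37.8
ee_pos: [530.8, 363.7, 93.8]
ee_rot: [-180.0, -0.1, -1.2]
force: [1.7, -0.3, -2.6]
gripper_width: 55.3
gripper_force: 20.0
```

send_rows([
  [[0, 0, 0.001], [0, 0, 0]],
  [[0, 0, 0], [0, 0, 0]],
  [[0, 0, 0], [0, 0, 0]],
])

```text
time_s: 38.1
ee_pos: [530.8, 364.4, 93.5]
ee_rot: [-179.9, -0.1, -1.2]
force: [-0.5, -0.4, 0.3]
gripper_width: 55.2
gripper_force: 20.0
```

send_rows([
  [[0, 0, 0], [0, 0, 0]],
  [[0, 0, 0], [0, 0, 0]],
  [[0, 0, 0], [0, 0, 0]],
  [[0, 0, 0], [0, 0, 0]],
  [[0, 0, 0], [0, 0, 0]],
  [[0, 0, 0], [0, 0, 0]],
], grip=0)

```text
time_s: 38.7
ee_pos: [530.1, 363.9, 92.3]
ee_rot: [180.0, 0.0, -1.2]
force: [-0.5, 0.4, 0.6]
gripper_width: 91.1
gripper_force: 0.0
```

send_rows([
  [[0, 0, -0.04], [0, 0, 0]],
  [[0, 0, -0.08], [0, 0, 0]],
  [[0, 0, -0.08], [0, 0, 0]],
  [[0, 0, -0.04], [0, 0, 0]],
  [[-0.0166, 0.0628, 0], [0, 0, 0]],
  [[-0.02, 0.08, 0], [0, 0, 0]],
  [[-0.023, 0.093, 0], [0, 0, 0]],
  [[-0.023, 0.093, 0], [0, 0, 0]],
  [[-0.023, 0.093, 0], [0, 0, 0]],
  [[-0.023, 0.093, 0], [0, 0, 0]],
])

```text
time_s: 39.7
ee_pos: [459.6, 106.3, 212.4]
ee_rot: [180.0, -0.0, -1.2]
force: [1.5, -0.4, -0.8]
gripper_width: 90.9
gripper_force: 0.0
```

send_rows([
  [[-0.023, 0.093, 0], [0, 0, 0]],
  [[-0.02, 0.08, 0], [0, 0, 0]],
  [[0, 0, 0], [0, 0, 0]],
  [[0, 0, 0.06], [0, 0, 0]],
  [[0, 0, 0.08], [0, 0, 0]],
  [[0, 0, 0.07], [0, 0, 0]],
  [[0, 0, 0.03], [0, 0, 0]],
  [[0, 0, 0.011], [0, 0, 0]],
  [[0, 0, 0], [0, 0, 0]],
  [[0, 0, 0], [0, 0, 0]],
])

```text
time_s: 40.7
ee_pos: [438.2, 22.2, 87.8]
ee_rot: [-180.0, -0.1, -1.2]
force: [0.4, 0.2, -0.3]
gripper_width: 90.9
gripper_force: 0.0
```

send_rows([
  [[0, 0, 0], [0, 0, 0]],
  [[0, 0, 0], [0, 0, 0]],
  [[0, 0, 0], [0, 0, 0]],
  [[0, 0, 0], [0, 0, 0]],
  [[0, 0, 0], [0, 0, 0]],
  [[0, 0, 0], [0, 0, 0]],
], grip=1)

```text
time_s: 41.3
ee_pos: [437.3, 22.1, 87.1]
ee_rot: [-180.0, -0.0, -1.2]
force: [0.1, 0.4, 2.1]
gripper_width: 55.3
gripper_force: 20.0
```

send_rows([
  [[0, 0, -0.05], [0, 0, 0]],
  [[0, 0, -0.08], [0, 0, 0]],
  [[0, 0, -0.08], [0, 0, 0]],
  [[0, 0, -0.07], [0, 0, 0]],
  [[0.0072, -0.06, 0], [0, 0, 0]],
  [[0.005, -0.09, 0], [0, 0, 0]],
  [[0.005, -0.09, 0], [0, 0, 0]],
  [[0.005, -0.09, 0], [0, 0, 0]],
  [[0.005, -0.09, 0], [0, 0, 0]],
  [[0, -0.09, 0], [0, 0, 0]],
])

```text
time_s: 42.3
ee_pos: [455.8, 278.0, 226.0]
ee_rot: [179.9, 0.0, -1.2]
force: [1.0, -0.1, -1.8]
gripper_width: 55.2
gripper_force: 19.9
```

send_rows([
  [[0, -0.0546, 0], [0, 0, 0]],
  [[0, 0, 0], [0, 0, 0]],
  [[0, 0, 0.05], [0, 0, 0]],
  [[0, 0, 0.08], [0, 0, 0]],
  [[0, 0, 0.08], [0, 0, 0]],
  [[0, 0, 0.04], [0, 0, 0]],
  [[0, 0, 0.017], [0, 0, 0]],
  [[0, 0, 0.008], [0, 0, 0]],
  [[0, 0, 0.002], [0, 0, 0]],
  [[0, 0, 0], [0, 0, 0]],
])

```text
time_s: 43.3
ee_pos: [457.5, 304.2, 89.4]
ee_rot: [-179.9, -0.1, -1.2]
force: [0.2, 0.6, -2.4]
gripper_width: 55.0
gripper_force: 19.9
```

send_rows([
  [[0, 0, 0.001], [0, 0, 0]],
  [[0, 0, 0], [0, 0, 0]],
  [[0, 0, 0], [0, 0, 0]],
])

```text
time_s: 43.6
ee_pos: [457.4, 304.4, 89.0]
ee_rot: [-179.9, -0.1, -1.2]
force: [0.1, 0.0, 4.3]
gripper_width: 55.2
gripper_force: 20.0
```

Contact felt; release, retreat high and check.

send_rows([
  [[0, 0, 0], [0, 0, 0]],
  [[0, 0, 0], [0, 0, 0]],
  [[0, 0, 0], [0, 0, 0]],
  [[0, 0, 0], [0, 0, 0]],
  [[0, 0, 0], [0, 0, 0]],
  [[0, 0, 0], [0, 0, 0]],
], grip=0)

```text
time_s: 44.2
ee_pos: [456.6, 303.8, 87.7]
ee_rot: [180.0, 0.0, -1.2]
force: [-0.2, -0.2, 0.3]
gripper_width: 91.1
gripper_force: 0.0
```

send_rows([
  [[0, 0, -0.04], [0, 0, 0]],
  [[0, 0, -0.08], [0, 0, 0]],
  [[0, 0, -0.09], [0, 0, 0]],
  [[0, 0, -0.09], [0, 0, 0]],
  [[0, 0, -0.09], [0, 0, 0]],
  [[0, 0.06, 0], [0, 0, 0]],
  [[0, 0.09, 0], [0, 0, 0]],
  [[0, 0.09, 0], [0, 0, 0]],
  [[0, 0.06, 0], [0, 0, 0]],
  [[0, 0, 0], [0, 0, 0]],
])

```text
time_s: 45.2
ee_pos: [453.0, 150.9, 283.2]
ee_rot: [179.9, -0.0, -1.4]
force: [0.4, 0.8, 0.7]
gripper_width: 91.2
gripper_force: 0.0
```

send_rows([
  [[0, 0.08, 0], [0, 0, 0]],
  [[0, 0.08, 0], [0, 0, 0]],
  [[0, 0, 0], [0, 0, 0]],
  [[0, 0, 0], [0, 0, 0]],
])

```text
time_s: 45.6
ee_pos: [452.0, 74.2, 282.9]
ee_rot: [-179.9, -0.0, -1.3]
force: [-0.6, -0.2, 0.7]
gripper_width: 91.5
gripper_force: 0.0
```

```bash
python3 - <<'E'
from h import *
im=grab_frame('side');t=grab_frame('top')
a=cv2.resize(im[160:420,140:430,::-1],(400,359));b=cv2.resize(t[190:310,60:200,::-1],(400,343),interpolation=cv2.INTER_CUBIC)
b=np.vstack([b,np.zeros((16,400,3),np.uint8)]);cv2.imwrite('pics/fin.png',np.hstack([a,b]))
for l in ['screw_bottle','pump_bottle','square_bottle','tape_roll','small_jar']: print(l,[np.round(d['bbox'],1) for d in tr('top',l)][:2])
E
```

```text
screw_bottle [array([137.2, 264.8,  17.2,  29. ])]
pump_bottle []
square_bottle []
tape_roll [array([163.7, 264.2,  26.4,  25.8])]
small_jar []
```

View pics/fin.png

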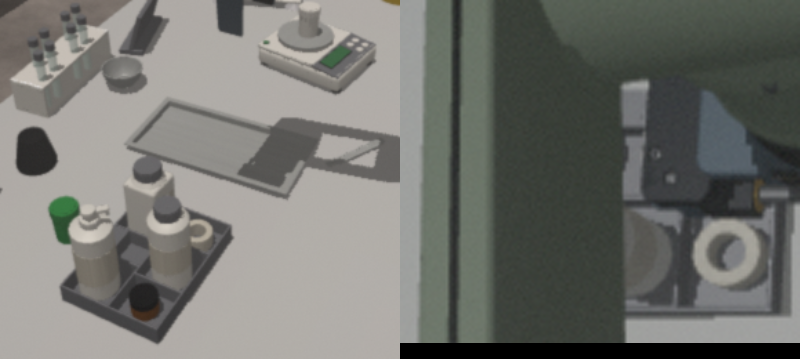

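The side view shows all three bottles upright in their own cells, at about (97,245), (150,195) and (168,240). The pot stands on the pan at about (310,20), and the tape roll and jar are in place.

```bash
python3 -c "
from h import *
print(job_done())"
```

```text
the job is handed in; nothing more can be done
None
```

I've handed the job in: the pot is in the middle of the balance pan, each bottle is back upright in its own cell, and the tape roll and jar were left in theirs. It took about 46 s; my first try at gripping the pot closed above its lid and missed, and the second held. The hand-in gave no verdict, so this rests on the final camera views.

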